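# Find the true scale beam on the knife edge

## Robot

A 6-joint arm with a two-finger parallel gripper is mounted at the origin on the work surface. World frame = base frame: x ahead of the robot, y to its left, z up, the work surface at z = 0. Lengths are in m, angles in rad, forces in N, time in s.
With the tool pointing down it reaches from about 0.225 to 0.875 m from the base axis. Payload 3.4 kg.
Tool frame: the origin (TCP) lies at the very end of the fingers, on their centre line; the grasp point (between the pads) lies 19 mm behind it; x points along the fingers, y is the direction in which the jaws open and shut, and the axes are right-handed (so a half turn about x gives the same grasp; the last joint's range is limited). The gripper opens to 85 mm and grips with 20 to 120 N. Pads are 22 mm wide; open, the fingers measure 114 mm over their backs; the gripper's body (76 mm by 85 mm) begins 54 mm behind the grasp point. The pads swing forward as they close: fully open they stand 13 mm farther back than shut.
Start: joints at [1.073, 0.276, 1.505, -0, 1.361, -0.121], TCP at [0.212, 0.535, 0.195] pointing down, gripper open.
Joint ranges: [-2.89, 2.89], [-0.75, 2.08], [0.22, 2.7], [-1.18, 4.32], [0.11, 2.71], [-2.7, 2.7]. Speed limits (rad/s): [2.57, 2.57, 3.14, 3.14, 3.14, 3.14].

## Interface

Orientations are given as a unit quaternion [w, x, y, z].
In Python, from rig import manip gives the robot as it stands. The module is installed in compiled form; this text tells all that it offers.
- The arm moves only by the tool play_rows, never from a script. Its argument "plan" is a list that holds one entry, the list of rows, each a list of 5 numbers: the closure, from 0 (fully open) to 1 (shut), then the shift along the tool's x, y, z in m, then the turn about the tool's x in degrees. A call has 1 to 12 rows; each row is the pose to reach, as a shift and turn from the pose measured when the call began, along the tool's axes at that moment; what a row does not reach only later rows make up. A row lasts 1/10 s, in which the tool goes at most 50 mm and 8.59 degrees, less where a joint would pass 70% of its speed; a pose out of reach is approached as far as the arm can. A call with a gripper value outside its range is refused whole. The fingers move at their own pace and stop on an object; "grip_force" is the grip in N (left out, the last holds). Time passes only in rows, so rows that repeat a pose let the fingers close. It gives the time, the measured TCP pose, the force and the opening at its end, in the units of the state.
- manip.get_state(): the state, without advancing time (a new reading comes with each control period).
- manip.get_image(name): name is "side" or "top" or "wrist"; returns (picture, depth): 480x640x3 uint8, red, green, blue; 480x640 float32, m along the optical axis (not along the pixel's ray), 0 where there is no reading.
- manip.camera_params(name): a dict with "intrinsics" (3x3 intrinsics, pixels), "R" (3x3) and "t" (3): a world point X has camera coordinates R X + t; the wrist camera has in their place "mount" (4x4, takes a point from camera to tool coordinates, whose origin is the TCP and whose axes are the tool frame's). Camera axes: x right, y down, z forward; pixel columns grow to the right and rows downward; lengths in m; the calibration is good to about 2 mm. A picture is of the moment at which its call begins: read the wrist's pose just before it. camera_params takes no time and is no camera call.
- manip.sign_off(): hands the job in, once; it reports no verdict.
The state is a dict: "clock": time; "qpos": joint angles; "qd": joint speeds; "effort": joint torques, N m; "position": TCP position; "ee_rot": TCP orientation; "contact_force": force on the tool from outside, world axes, zero at the start; "moment": the same for the moment, N m; "width": finger opening in m.
Only numpy, scipy, OpenCV 4.12 (cv2) and the standard library are available. Lean on these libraries where they do the work, as an engineer would, in place of code of your own. Each camera call takes 0.05 s, during which the arm holds its last target.

## Task

Only one of these three wooden scale beams is true; the other two have a sealed-in weight off-centre. Try them on the knife edge by the notch under their middle: stand the two that tip on their feet inside the black tray, and leave the true one by itself on the knife edge, hanging level and still. Do not shift the other things on the table.

Things in the scene. Friction and masses are not known exactly. Their poses are not given: they have to be found in the camera images.
- beam_a: pale wooden scale beam, one of three that look alike, 105 to 155 g, bridge-shaped: 146 mm long (x), 30 wide (y), 42 tall; two feet 36 x 30 mm, 32 tall, centred at x = +-55 mm, 20 mm wide arms, a hub 40 long, 30 wide, 22 to 42 mm above the soles. Starts on its feet. Which one is true varies; name and looks do not tell. Origin: mid-length, at sole height; z up
- beam_a_notch (a point): apex of the V notch across the underside of the hub of beam_a, running along the beam's y; 32 mm above the beam's origin; its mouth, 22 mm above the soles, is 11 mm wide
- beam_b: pale wooden scale beam, one of three that look alike, 105 to 155 g, bridge-shaped: 146 mm long (x), 30 wide (y), 42 tall; two feet 36 x 30 mm, 32 tall, centred at x = +-55 mm, 20 mm wide arms, a hub 40 long, 30 wide, 22 to 42 mm above the soles. Starts on its feet. Which one is true varies; name and looks do not tell. Origin: mid-length, at sole height; z up
- beam_b_notch (a point): apex of the V notch across the underside of the hub of beam_b, running along the beam's y; 32 mm above the beam's origin; its mouth, 22 mm above the soles, is 11 mm wide
- beam_c: pale wooden scale beam, one of three that look alike, 105 to 155 g, bridge-shaped: 146 mm long (x), 30 wide (y), 42 tall; two feet 36 x 30 mm, 32 tall, centred at x = +-55 mm, 20 mm wide arms, a hub 40 long, 30 wide, 22 to 42 mm above the soles. Starts on its feet. Which one is true varies; name and looks do not tell. Origin: mid-length, at sole height; z up
- beam_c_notch (a point): apex of the V notch across the underside of the hub of beam_c, running along the beam's y; 32 mm above the beam's origin; its mouth, 22 mm above the soles, is 11 mm wide
- stand: fixed balance stand: wooden base 190 (x) x 70 (y) x 12 mm; in its middle a steel block 24 x 16 mm, up to 30 mm, carries an upright blade 3 mm thick, 16 mm long (along y), with the knife edge on top; at both ends of the base rubber rests 15 mm above the table, 50 to 85 mm from the middle. A beam hangs along x, either way round. Origin: centre of the underside
- stand_edge (a point): middle of the knife edge (top of the rounded polished blade), 58.5 mm above the table, edge along the stand's y. A level beam's soles are 28 mm up; fingers fit beside the blade. A true beam settles in 1 to 2 s within 0.05 rad of level; a false one tips about 0.18 rad onto a rest and stays hanging
- tray: fixed black plastic reject tray, 230 mm (its x) x 180 mm (its y), walls 4 mm thick and 22 mm tall, inner floor 4 to 5 mm above the table; origin at the centre of its underside
- cup: white cup, 76 mm across, 85 mm tall; a bystander, origin at the centre of its underside
- phone: black phone lying flat, 150 x 74 x 10 mm, long side along its x; a bystander, origin at the centre of its underside
- marker: white marker pen with grey cap lying flat along its x, 110 mm long, 13 mm thick; a bystander, origin at the centre of its underside
- twig_long: dark forked twig, 165 mm long, 12 mm thick, lying along its x; a bystander, origin at the centre of its underside
- twig_short: dark forked twig, 100 mm long, 10 mm thick, lying along its x; a bystander, origin at the centre of its underside
Not all that is in view belongs to the job. Leave any red or yellow look-alike of the beam_c alone. Leave any purple look-alike of the beam_b alone.

How it is judged:
At the end, for the whole second after the job is handed in: One beam hangs by its notch on the knife edge (notch apex within 12 mm of the middle of the edge), within 0.08 rad of level and still (under 0.25 rad/s), and the two others stand at rest on their feet on the tray's floor, within 0.1 rad of upright ((((distance between beam_a_notch and stand_edge below 0.012 m and angle between beam_a's own z axis and vertical below 0.08 rad and linear speed of beam_a below 0.03 m/s and angular speed of beam_a below 0.25 rad/s) and (x of beam_b in the frame of tray between -0.085 and 0.085 m and y of beam_b in the frame of tray between -0.07 and 0.07 m and z of beam_b in the frame of tray below 0.012 m and angle between beam_b's own z axis and vertical below 0.1 rad and linear speed of beam_b below 0.02 m/s) and (x of beam_c in the frame of tray between -0.085 and 0.085 m and y of beam_c in the frame of tray between -0.07 and 0.07 m and z of beam_c in the frame of tray below 0.012 m and angle between beam_c's own z axis and vertical below 0.1 rad and linear speed of beam_c below 0.02 m/s)) or ((distance between beam_b_notch and stand_edge below 0.012 m and angle between beam_b's own z axis and vertical below 0.08 rad and linear speed of beam_b below 0.03 m/s and angular speed of beam_b below 0.25 rad/s) and (x of beam_a in the frame of tray between -0.085 and 0.085 m and y of beam_a in the frame of tray between -0.07 and 0.07 m and z of beam_a in the frame of tray below 0.012 m and angle between beam_a's own z axis and vertical below 0.1 rad and linear speed of beam_a below 0.02 m/s) and (x of beam_c in the frame of tray between -0.085 and 0.085 m and y of beam_c in the frame of tray between -0.07 and 0.07 m and z of beam_c in the frame of tray below 0.012 m and angle between beam_c's own z axis and vertical below 0.1 rad and linear speed of beam_c below 0.02 m/s)) or ((distance between beam_c_notch and stand_edge below 0.012 m and angle between beam_c's own z axis and vertical below 0.08 rad and linear speed of beam_c below 0.03 m/s and angular speed of beam_c below 0.25 rad/s) and (x of beam_a in the frame of tray between -0.085 and 0.085 m and y of beam_a in the frame of tray between -0.07 and 0.07 m and z of beam_a in the frame of tray below 0.012 m and angle between beam_a's own z axis and vertical below 0.1 rad and linear speed of beam_a below 0.02 m/s) and (x of beam_b in the frame of tray between -0.085 and 0.085 m and y of beam_b in the frame of tray between -0.07 and 0.07 m and z of beam_b in the frame of tray below 0.012 m and angle between beam_b's own z axis and vertical below 0.1 rad and linear speed of beam_b below 0.02 m/s)))); the robot touches nothing.
It fails at once if one of the other things on the table is shifted by more than 30 mm (distance of any of cup, phone, marker, twig_long, twig_short from where it was at the start of the episode above 0.03 m).
It also fails if it takes over 72 s, if anything falls off the work surface, if the arm or the gripper's body presses on something with over 40 N, if the wrist force passes 120 N, or if a joint passes its speed limit or range.

## Working session

There is one attempt and no reset: what is moved stays moved. The work goes in short steps, Python scripts to look and compute and a tool call to move; the robot and the scene stay as the last step left them, time stands still between calls to the robot, and variables do not carry over. Pictures are saved under pics/ and viewed, and the job is handed in when it is done.

Besides the shell and the picture viewer there is one more tool, called after ">>>" by a JSON object that holds its "api" and its "payload". play_rows: Moves the arm, as the interface text tells. Its arguments: {"type":"object","properties":{"plan":{"type":"array","items":{"type":"array","items":{"type":"array","items":{"type":"number"}}}},"grip_force":{"type":"number"}},"required":["plan"]}

```bash
mkdir -p pics; python3 - <<'E'
from rig import manip
import cv2,numpy as np
s=manip.get_state();print(s)
for n in("side","top"):
    p=manip.camera_params(n);print(n,{k:np.round(v,4).tolist() for k,v in p.items()})
    im,d=manip.get_image(n);np.savez(f"{n}0.npz",im=im,d=d)
    cv2.imwrite(f"pics/{n}0.png",im[:,:,::-1])
p=manip.camera_params("wrist");print({k:np.round(v,4).tolist() for k,v in p.items()})
E
```

```text
{'clock': 0.0, 'qpos': array([ 1.07298253e+00,  2.76630086e-01,  1.50614676e+00,  6.17663048e-06,
        1.36068818e+00, -1.21011411e-01]), 'qd': array([-0.00084446, -0.00077667,  0.00163851,  0.00046465, -0.00073505,
        0.00074361]), 'effort': array([ 1.78546284e-04, -4.16777337e+01, -2.45799905e+01, -1.22809424e-04,
        1.11167732e-02,  8.88175123e-06]), 'position': array([0.21129358, 0.53413169, 0.19451433]), 'ee_rot': array([ 0.69439048,  0.13180355,  0.69479769, -0.13306334]), 'contact_force': array([0.42541485, 0.01293452, 0.20957777]), 'moment': array([-0.00768117, -0.01192014,  0.04611681]), 'width': 0.08500226615650482}
side {'intrinsics': [[521.3918, 0.0, 312.811], [0.0, 521.3918, 244.4122], [0.0, 0.0, 1.0]], 'R': [[-0.9659, -0.2583, -0.018], [-0.1784, 0.7142, -0.6768], [0.1877, -0.6505, -0.7359]], 't': [0.5055, 0.1614, 0.9511]}
top {'intrinsics': [[437.2612, 0.0, 315.9279], [0.0, 437.2612, 236.7772], [0.0, 0.0, 1.0]], 'R': [[-0.0776, -0.997, 0.0024], [-0.9693, 0.0749, -0.2341], [0.2332, -0.0205, -0.9722]], 't': [0.0465, 0.5382, 0.857]}
{'intrinsics': [[369.3339, 0.0, 312.5525], [0.0, 369.3339, 236.3708], [0.0, 0.0, 1.0]], 'mount': [[0.0005, -0.2925, 0.9563, -0.1786], [1.0, 0.0002, -0.0004, 0.0002], [-0.0001, 0.9563, 0.2925, -0.0745], [0.0, 0.0, 0.0, 1.0]]}
```

View pics/side0.png

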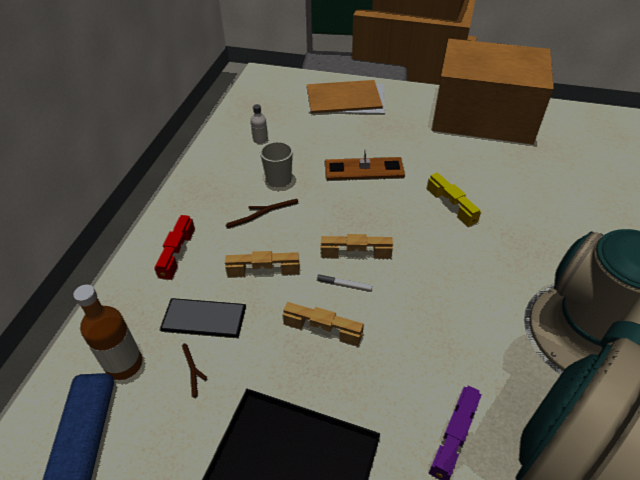

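View pics/top0.png

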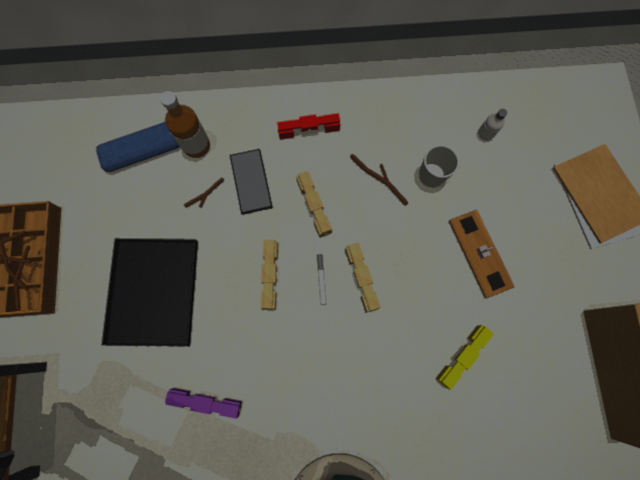

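Candidates, by pixel in the top picture: the three pale beams at (269,274), (314,203) and (363,278). The look-alikes to leave alone are red (309,125), yellow (466,357) and purple (203,402). The stand is at (481,253) and the tray at (151,292). The side view confirms the three pale beams at (262,262), (356,246) and (323,322). Next I measure them.

```bash
cat > h.py <<'E'
import numpy as np,cv2
from rig import manip
from scipy.spatial.transform import Rotation as Rn
def cam(n):
    p=manip.camera_params(n);return p['intrinsics'],p['R'],p['t']
def ray(n,uv,z):
    K,R,t=cam(n);uv=np.atleast_2d(uv).astype(float)
    d=np.c_[uv,np.ones(len(uv))]@np.linalg.inv(K).T@R; c=-R.T@t
    z=np.broadcast_to(z,(len(uv),))
    return c+d*((z-c[2])/d[:,2])[:,None]
def pts(n,d):
    K,R,t=cam(n);v,u=np.mgrid[:480,:640]
    P=np.stack([(u-K[0,2])/K[0,0]*d,(v-K[1,2])/K[1,1]*d,d],-1)
    return (P-t)@R
def toolR(s):
    q=s['ee_rot'];return Rn.from_quat([q[1],q[2],q[3],q[0]]).as_matrix()
def goto(p,jaw=None):
    """print shift in tool axes to TCP p, and turn bringing tool y to (mod 180) world yaw jaw"""
    s=manip.get_state();M=toolR(s);sh=M.T@(np.array(p)-s['position'])
    cur=np.degrees(np.arctan2(M[1,1],M[0,1]));out=None
    if jaw is not None:
        out=((-(np.degrees(jaw)-cur))+90)%180-90
    print('pos',s['position'].round(4),'toolx',M[:,0].round(3),'jaw yaw',cur.round(1),'| shift mm',(sh*1000).round(1),'turn',out,'q6',s['qpos'].round(2),'t',s['clock'])
E
python3 - <<'E'
from h import *
f=np.load('top0.npz');im,d=f['im'],f['d']
P=pts('top',d)
hsv=cv2.cvtColor(im,cv2.COLOR_RGB2HSV)
for (u,v) in[(269,274),(314,203),(363,278),(481,253),(151,292),(485,250)]:
    print(u,v,hsv[v,u],im[v,u],P[v,u].round(4))
m=cv2.inRange(hsv,(8,80,60),(24,200,255))
n,l,st,c=cv2.connectedComponentsWithStats(m)
for i in range(1,n):
    if st[i,4]<300: continue
    mm=l==i; q=P[mm]; 
    rect=cv2.minAreaRect(np.argwhere(mm)[:,::-1].astype(np.float32))
    print(c[i].round(1),st[i,4],'z pct',np.percentile(q[:,2],[5,25,50,75,95]).round(3))
    for zlo,zhi in[(.038,.046),(.028,.036)]:
        k=q[(q[:,2]>zlo)&(q[:,2]<zhi)]
        if len(k)>20:
            r=cv2.minAreaRect(k[:,:2].astype(np.float32)*1000);print('   ',zlo,len(k),np.round(r[0],1),np.round(r[1],1),round(r[2],1))
    k=q[q[:,2]>0.02]
    if len(k)>20:
        r=cv2.minAreaRect(k[:,:2].astype(np.float32)*1000);print('   all',np.round(r[0],1),np.round(r[1],1),round(r[2],1), k.mean(0).round(4))
E
```

```text
269 274 [ 24 119 124] [124 112  66] [0.4725 0.1095 0.0414]
314 203 [ 20 132 126] [126 105  61] [0.622  0.0025 0.0416]
363 278 [ 21 129 125] [125 107  62] [ 0.4486 -0.0879  0.0419]
481 253 [ 0 17 45] [45 42 42] [ 0.4855 -0.352   0.0251]
151 292 [90 11 23] [22 23 23] [0.459  0.3717 0.0029]
485 250 [ 8 21 49] [49 46 45] [ 0.4869 -0.3513  0.0506]
[601.5 192. ] 4879 z pct [0.011 0.013 0.014 0.015 0.017]
[313.7 202.7] 829 z pct [0.029 0.038 0.04  0.042 0.044]
    0.038 609 [627.2   3.7] [145.6  29.9] 16.2
    0.028 141 [627.    3.4] [144.2  30.3] 17.0
   all [626.7   3.4] [146.5  30.3] 16.8 [0.6246 0.0035 0.0389]
[ 25.8 258.3] 2802 z pct [0.003 0.005 0.007 0.044 0.051]
    0.038 483 [548.9 632.6] [102.3 236.6] 89.8
   all [505.4 352. ] [707.  247.8] 80.6 [0.5486 0.6186 0.0523]
[481.1 253.6] 2076 z pct [0.009 0.011 0.012 0.013 0.015]
[268.8 274.2] 881 z pct [0.024 0.038 0.04  0.042 0.044]
    0.038 632 [475.2 111.5] [ 28.5 144.1] 82.6
    0.028 142 [475.4 111.4] [ 28.7 142.7] 85.0
   all [428.   96.4] [239.1  78.7] 17.2 [0.4729 0.1101 0.0431]
[362.7 276.8] 863 z pct [0.03  0.038 0.04  0.042 0.044]
    0.038 643 [453.9 -87.8] [144.2  30.3] 12.5
    0.028 150 [454.1 -87.8] [145.4  30.2] 12.7
   all [410.  -69.4] [104.8 228.5] 67.0 [ 0.4519 -0.0871  0.0424]
```

```bash
python3 - <<'E'
import cv2
a=cv2.imread('pics/top0.png');b=a[150:330,230:410]
c=a[190:310,430:530]
cv2.imwrite('pics/crop1.png',cv2.resize(b,None,fx=3.3,fy=3.3,interpolation=2)); cv2.imwrite('pics/crop2.png',cv2.resize(c,None,fx=5,fy=5,interpolation=2))
E
```

```text
(no output)
```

View pics/crop1.png

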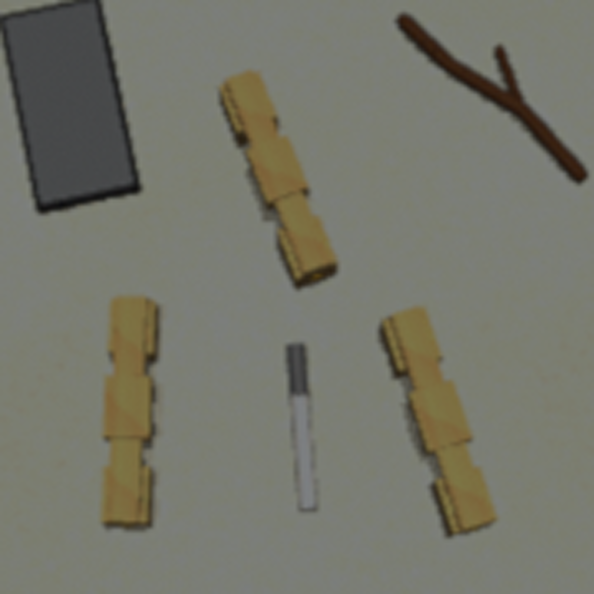

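View pics/crop2.png

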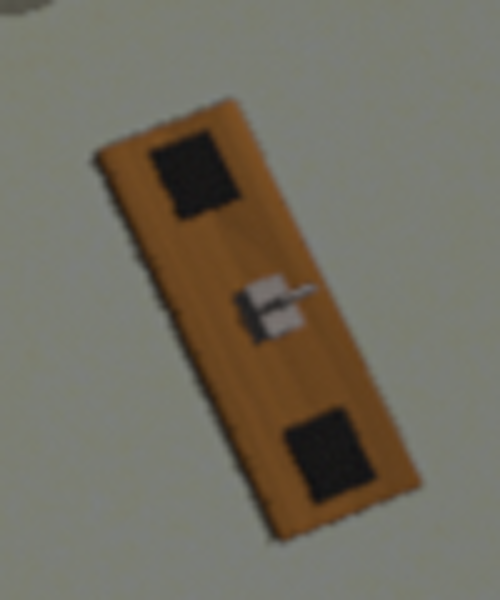

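The crop shows pale beams in plain wood colour at (313.7,202.7), (268.8,274.2) and (362.7,276.8), each with two feet and a hub. The depth gives 146 x 30 mm with a 42 mm top, as described. The second crop shows the stand, with the blade near (489,249). Next are the stand and tray poses.

```bash
python3 - <<'E'
from h import *
f=np.load('top0.npz');im,d=f['im'],f['d'];P=pts('top',d)
hsv=cv2.cvtColor(im,cv2.COLOR_RGB2HSV);
m=cv2.inRange(hsv,(8,80,60),(26,200,255))
def rectpts(q):
    r=cv2.minAreaRect(q.astype(np.float32)*1000);b=cv2.boxPoints(r)
    e=[b[1]-b[0],b[2]-b[1]];L=max(e,key=np.linalg.norm);a=np.degrees(np.arctan2(L[1],L[0]))%180
    if a>90:a-=180
    return np.round(r[0],1),np.round(sorted(r[1]),1),round(float(a),1)
# stand
n,l,st,c=cv2.connectedComponentsWithStats(m)
i=l[265,476] if l[265,476] else np.argmin(np.linalg.norm(c-[481,253.6],axis=1))
cnt,_=cv2.findContours((l==i).astype(np.uint8),0,cv2.CHAIN_APPROX_NONE)
uv=cnt[0][:,0]+0.0
print('stand ray',rectpts(ray('top',uv,.012)[:,:2]))
# rests dark
sub=np.zeros_like(m);sub[205:300,445:520]=1
dk=((im.max(2)<32)&(sub>0)).astype(np.uint8)
n2,l2,s2,c2=cv2.connectedComponentsWithStats(dk)
for k in range(1,n2):
    if s2[k,4]>60: print('rest',c2[k].round(1),s2[k,4],ray('top',c2[k],.015)[0].round(4))
# blade by depth
q=P[225:285,455:515].reshape(-1,3);k=q[(q[:,2]>.045)&(q[:,2]<.07)];print('blade',len(k),k.round(3).tolist())
k=q[(q[:,2]>.024)&(q[:,2]<.036)];print('block',rectpts(k[:,:2]))
for i,uv in enumerate([(269,274),(314,203),(363,278)]):
    mm=l==l[uv[1],uv[0]]
    cnt=cv2.findContours(mm.astype(np.uint8),0,cv2.CHAIN_APPROX_NONE)[0][0][:,0]
    k=P[mm];k=k[(k[:,2]>.037)&(k[:,2]<.047)]
    print('beam',i+1,rectpts(k[:,:2]),'ray contour',rectpts(ray('top',cnt,.042)[:,:2]))
# tray
t=((im.max(2)<40)).astype(np.uint8);t[:,:90]=0;t[:, 215:]=0;t[:225]=0;t[355:]=0
n3,l3,s3,c3=cv2.connectedComponentsWithStats(t);j=l3[292,151]
q=P[l3==j];print('tray z',np.percentile(q[:,2],[1,25,50,75,99]).round(3))
cnt=cv2.findContours((l3==j).astype(np.uint8),0,cv2.CHAIN_APPROX_NONE)[0][0][:,0]
print('tray',rectpts(ray('top',cnt,.022)[:,:2]));k=q[q[:,2]>.015];print(rectpts(k[:,:2]))
goto([.4753,.1115,.1])
E
```

```text
stand ray (array([ 488.9, -357.6]), array([ 69.6, 188.5]), 16.3)
rest [468.6 224.6] 161 [ 0.5535 -0.339   0.015 ]
rest [495.4 280.7] 174 [ 0.4242 -0.3771  0.015 ]
blade 15 [[0.493, -0.365, 0.057], [0.491, -0.358, 0.058], [0.492, -0.361, 0.056], [0.491, -0.362, 0.058], [0.49, -0.363, 0.06], [0.49, -0.353, 0.058], [0.489, -0.355, 0.059], [0.489, -0.357, 0.058], [0.489, -0.36, 0.056], [0.489, -0.351, 0.053], [0.488, -0.351, 0.057], [0.488, -0.353, 0.057], [0.489, -0.358, 0.05], [0.488, -0.35, 0.048], [0.487, -0.351, 0.051]]
block (array([ 490. , -357.4]), array([17.2, 24.1]), 15.7)
beam 1 (array([475.2, 111.5]), array([ 28.5, 144.1]), -7.4) ray contour (array([472.8, 110.1]), array([ 31.9, 147.1]), -5.3)
beam 2 (array([627.2,   3.7]), array([ 29.9, 145.6]), 16.2) ray contour (array([622.6,   3.1]), array([ 32.1, 152.9]), 16.7)
beam 3 (array([453.9, -87.8]), array([ 30.3, 144.2]), 12.5) ray contour (array([451.9, -87.4]), array([ 32.3, 146.8]), 13.1)
tray z [0.    0.003 0.005 0.006 0.024]
tray (array([459.5, 364.8]), array([182.4, 226.7]), -5.1)
(array([449.1, 236.1]), array([226.9, 444.1]), 85.3)
pos [0.2113 0.5342 0.1946] toolx [-0.001 -0.001 -1.   ] jaw yaw 68.4 | shift mm [  95.  -295.8  401. ] turn None q6 [ 1.07  0.28  1.51 -0.    1.36 -0.12] t 0.1
```

```bash
python3 - <<'E'
from h import *
goto([.4535,-.0878,.13],np.radians(102.8))
E
```

```text
pos [0.2113 0.5342 0.1946] toolx [-0.001 -0.001 -1.   ] jaw yaw 68.4 | shift mm [  65.3 -489.2  454.1] turn -34.389259306500804 q6 [ 1.07  0.28  1.51 -0.    1.36 -0.12] t 0.1
```

>>> {"api": "play_rows", "payload": {"plan": [[[0.3, 0.02, -0.489, 0.454, -34.4], [0.3, 0.02, -0.489, 0.454, -34.4], [0.3, 0.02, -0.489, 0.454, -34.4], [0.3, 0.02, -0.489, 0.454, -34.4], [0.3, 0.02, -0.489, 0.454, -34.4], [0.3, 0.02, -0.489, 0.454, -34.4], [0.3, 0.02, -0.489, 0.454, -34.4], [0.3, 0.02, -0.489, 0.454, -34.4], [0.3, 0.02, -0.489, 0.454, -34.4], [0.3, 0.02, -0.489, 0.454, -34.4], [0.3, 0.02, -0.489, 0.454, -34.4], [0.3, 0.02, -0.489, 0.454, -34.4]]]}}

```text
clock: 1.3
position: [0.4247, -0.0151, 0.1776]
ee_rot: [0.702, -0.079, 0.703, 0.078]
contact_force: [1.4, 1.3, -0.5]
width: 0.0597
```

```bash
python3 - <<'E'
from h import *
goto([.4535,-.0878,.13],np.radians(102.8))
print(manip.get_state()['width'])
E
```

```text
pos [ 0.4247 -0.0151  0.1776] toolx [-0.001 -0.001 -1.   ] jaw yaw 102.8 | shift mm [ 47.7 -77.2  12. ] turn -0.02131267773931711 q6 [-0.2   0.06  1.82 -0.    1.26 -1.99] t 1.3
0.05969886953977012
```

>>> {"api": "play_rows", "payload": {"plan": [[[0.3, 0.0, -0.077, 0.012, 0], [0.3, 0.0, -0.077, 0.012, 0], [0.3, 0.05, -0.077, 0.012, 0], [0.3, 0.1, -0.077, 0.012, 0], [0.3, 0.125, -0.077, 0.012, 0], [0.3, 0.125, -0.077, 0.012, 0]]]}}

```text
clock: 1.9
position: [0.4496, -0.0865, 0.0491]
ee_rot: [0.699, -0.077, 0.706, 0.08]
contact_force: [-0.2, -0.0, 1.0]
width: 0.0597
```

```bash
python3 - <<'E'
from h import *
goto([.4535,-.0878,.010],np.radians(102.8))
im,d=manip.get_image('wrist');cv2.imwrite('pics/w1.png',im[:,:,::-1])
E
```

```text
pos [ 0.4496 -0.0865  0.0491] toolx [-0.01   0.002 -1.   ] jaw yaw 102.8 | shift mm [39.1 -2.3  3.9] turn -0.04851065059888526 q6 [-0.34  0.25  1.96 -0.    0.95 -2.13] t 1.9
```

View pics/w1.png

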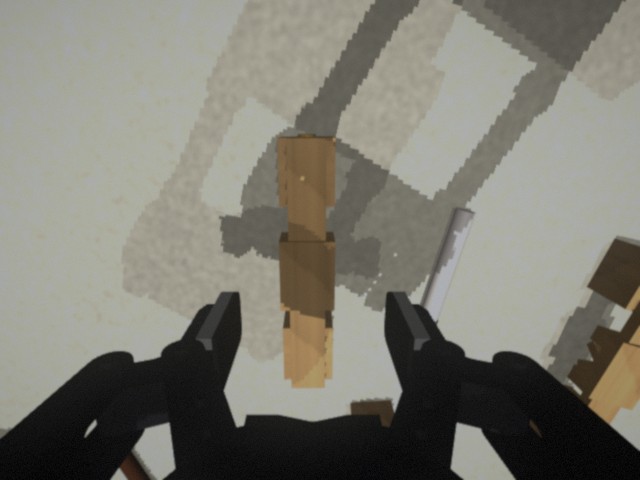

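The wrist view shows the pale beam between the open fingers: hub at about columns 279-335 and rows 236-308, with the fingertips at columns 240 and 388. I cast the hub centre onto the 42 mm plane to check it.

```bash
cat >> h.py <<'E'
def wray(uv,z,s=None):
    p=manip.camera_params('wrist');s=s or manip.get_state();M=toolR(s)
    T=np.eye(4);T[:3,:3]=M;T[:3,3]=s['position'];W=T@p['mount']
    uv=np.atleast_2d(uv).astype(float)
    d=np.c_[uv,np.ones(len(uv))]@np.linalg.inv(p['intrinsics']).T@W[:3,:3].T;c=W[:3,3]
    return c+d*((z-c[2])/d[:,2])[:,None]
E
python3 - <<'E'
from h import *
print(wray([(279,241),(335,241),(279,308),(335,308),(307,241),(307,308)],.042).round(4))
E
```

```text
[[ 0.4418 -0.1078  0.042 ]
 [ 0.4352 -0.0786  0.042 ]
 [ 0.4807 -0.1001  0.042 ]
 [ 0.4737 -0.0692  0.042 ]
 [ 0.4385 -0.0932  0.042 ]
 [ 0.4772 -0.0846  0.042 ]]
```

>>> {"api": "play_rows", "payload": {"plan": [[[0.3, 0.02, -0.002, 0.006, 0], [0.3, 0.039, -0.002, 0.006, 0], [0.3, 0.039, -0.002, 0.006, 0], [0.3, 0.039, -0.002, 0.006, 0], [1, 0.039, -0.002, 0.006, 0], [1, 0.039, -0.002, 0.006, 0], [1, 0.039, -0.002, 0.006, 0], [1, 0.039, -0.002, 0.006, 0]]], "grip_force": 40}}

```text
clock: 2.75
position: [0.4582, -0.0879, 0.0128]
ee_rot: [0.701, -0.078, 0.704, 0.079]
contact_force: [-0.7, -0.0, -0.1]
width: 0.0017
```

```bash
python3 - <<'E'
from h import *
goto([.4895,-.3575,.13],np.radians(106.2))
s=manip.get_state();print(s['width'],s['contact_force'])
im,d=manip.get_image('wrist');cv2.imwrite('pics/w2.png',im[:,:,::-1])
E
```

```text
pos [ 0.4582 -0.0879  0.0128] toolx [-0.004  0.    -1.   ] jaw yaw 102.8 | shift mm [-117.4 -269.8  -29.5] turn -3.4312070920794753 q6 [-0.34  0.3   1.99 -0.    0.85 -2.13] t 2.75
0.0017052344964662912 [-0.68440738 -0.00551104 -0.14521158]
```

View pics/w2.png

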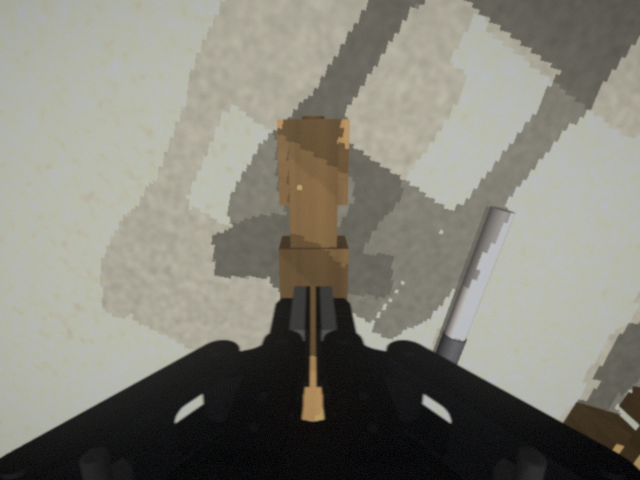

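The fingers closed to 1.7 mm, so they missed the hub. In the picture the closed fingers (columns 290-335, tips near row 287) appear to lie above the beam, so I check this with depth.

```bash
python3 - <<'E'
from h import *
s=manip.get_state()
im,d=manip.get_image('wrist')
p=manip.camera_params('wrist');K=p['intrinsics'];Mt=p['mount']
for v,u in [(292,300),(300,300),(300,325),(310,300),(330,300),(320,326),(350,290),(305,285),(305,343),(280,300),(265,300),(245,312),(180,312),(140,330),(400,312),(50,200)]:
    z=d[v,u];c=np.array([(u-K[0,2])/K[0,0]*z,(v-K[1,2])/K[1,1]*z,z,1]);t=Mt@c
    w=toolR(s)@t[:3]+s['position']
    print(v,u,round(float(z),4),'tool',t[:3].round(4),'world',w.round(4))
for n in('side','top'):
    im,d=manip.get_image(n);cv2.imwrite(f'pics/{n}2.png',im[:,:,::-1])
im=cv2.imread('pics/side2.png');cv2.imwrite('pics/side2c.png',cv2.resize(im[150:350,250:500],None,fx=3,fy=3))
E
```

```text
292 300 0.1461 tool [-0.0454 -0.0049 -0.0106] world [ 0.449  -0.0951  0.058 ]
300 300 0.1405 tool [-0.0513 -0.0047 -0.0102] world [ 0.4495 -0.0948  0.064 ]
300 325 0.1385 tool [-0.0532  0.0047 -0.0111] world [ 0.4465 -0.0858  0.0659]
310 300 0.1317 tool [-0.0604 -0.0044 -0.0108] world [ 0.4488 -0.0946  0.073 ]
330 300 0.1201 tool [-0.0727 -0.004  -0.0102] world [ 0.4494 -0.0941  0.0854]
320 326 0.1248 tool [-0.0676  0.0046 -0.0109] world [ 0.4468 -0.0858  0.0803]
350 290 0.1066 tool [-0.0863 -0.0065 -0.0119] world [ 0.4483 -0.0968  0.099 ]
305 285 0.145 tool [-0.0478 -0.0108 -0.0062] world [ 0.4546 -0.0998  0.0605]
305 343 0.1429 tool [-0.0497  0.0118 -0.0072] world [ 0.4487 -0.078   0.0624]
280 300 0.1613 tool [-0.03   -0.0055 -0.009 ] world [ 0.4507 -0.0952  0.0426]
265 300 0.16 tool [-0.0292 -0.0054 -0.0158] world [ 0.4441 -0.0966  0.0419]
245 312 0.1588 tool [-0.0279 -0.0002 -0.0244] world [ 0.4344 -0.0935  0.0406]
180 312 0.1514 tool [-0.0271 -0.0002 -0.0522] world [ 0.4073 -0.0996  0.0399]
140 330 0.146 tool [-0.0278  0.0069 -0.0682] world [ 0.3902 -0.0962  0.0408]
400 312 0.1833 tool [-0.0271 -0.0002  0.0568] world [ 0.5137 -0.0756  0.0395]
50 200 0.1738 tool [ 0.0132 -0.0529 -0.1075] world [ 3.650e-01 -1.633e-01 -1.000e-04]
```

View pics/side2c.png

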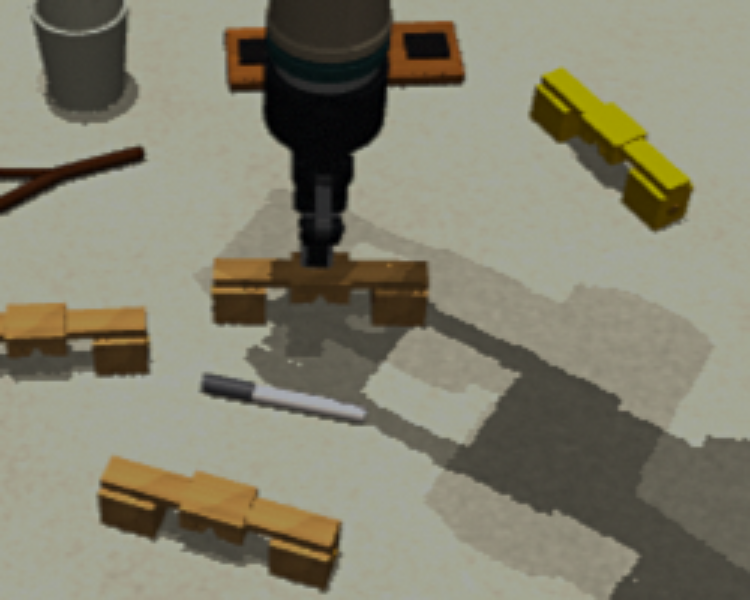

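The wrist depth puts the closed fingertips 12-16 mm above the hub top, and the side view agrees: the tips are on top of the beam at about (318,262) in the crop. So the real finger ends lie about 40 mm behind the reported TCP. I measure that offset closely before descending.

```bash
python3 - <<'E'
from h import *
s=manip.get_state()
im,d=manip.get_image('wrist')
p=manip.camera_params('wrist');K=p['intrinsics'];Mt=p['mount']
for u in (298,302,324,328):
  for v in range(278,300,2):
    z=d[v,u];t=Mt@np.array([(u-K[0,2])/K[0,0]*z,(v-K[1,2])/K[1,1]*z,z,1]);print(u,v,im[v,u],t[:3].round(4))
E
python3 -c "
import cv2;im=cv2.imread('pics/w2.png');cv2.imwrite('pics/w2c.png',cv2.resize(im[220:440,230:400],None,fx=3,fy=2.7))"
```

```text
298 278 [100  82  56] [-0.0289 -0.0064 -0.0095]
298 280 [100  79  54] [-0.0297 -0.0063 -0.0089]
298 282 [99 80 53] [-0.0301 -0.0063 -0.0081]
298 284 [101  81  55] [-0.0295 -0.0064 -0.0069]
298 286 [79 69 55] [-0.0299 -0.0064 -0.0061]
298 288 [61 59 57] [-0.0415 -0.0059 -0.0106]
298 290 [64 62 60] [-0.0432 -0.0058 -0.0105]
298 292 [61 59 58] [-0.0452 -0.0057 -0.0106]
298 294 [60 61 59] [-0.0484 -0.0056 -0.0113]
298 296 [62 61 58] [-0.0494 -0.0056 -0.0109]
298 298 [62 61 58] [-0.0505 -0.0055 -0.0106]
302 278 [103  82  56] [-0.0283 -0.0046 -0.0093]
302 280 [104  83  55] [-0.0285 -0.0046 -0.0084]
302 282 [102  83  55] [-0.0297 -0.0046 -0.008 ]
302 284 [104  82  54] [-0.0289 -0.0046 -0.0066]
302 286 [79 69 56] [-0.0301 -0.0046 -0.0062]
302 288 [60 58 57] [-0.0405 -0.0043 -0.0101]
302 290 [60 60 58] [-0.0429 -0.0042 -0.0104]
302 292 [59 59 56] [-0.0455 -0.0041 -0.0107]
302 294 [57 59 57] [-0.0471 -0.0041 -0.0106]
302 296 [59 57 57] [-0.0479 -0.0041 -0.0101]
302 298 [60 59 58] [-0.05   -0.004  -0.0104]
324 278 [97 78 52] [-0.0303  0.005  -0.0101]
324 280 [101  83  57] [-0.029   0.0051 -0.00
[... 203 characters left out ...]
[-0.0441  0.0046 -0.0109]
324 292 [59 59 58] [-0.0464  0.0045 -0.0112]
324 294 [60 60 57] [-0.0484  0.0045 -0.0113]
324 296 [59 58 56] [-0.0487  0.0045 -0.0105]
324 298 [59 58 57] [-0.0509  0.0044 -0.0108]
328 278 [95 78 52] [-0.0304  0.0067 -0.0102]
328 280 [95 77 51] [-0.029   0.0068 -0.0086]
328 282 [96 76 52] [-0.0304  0.0068 -0.0083]
328 284 [92 74 51] [-0.0299  0.0068 -0.0071]
328 286 [79 67 54] [-0.0282  0.0069 -0.0054]
328 288 [62 58 53] [-0.0412  0.0063 -0.0104]
328 290 [64 60 56] [-0.0444  0.0062 -0.0111]
328 292 [63 60 58] [-0.0447  0.0062 -0.0103]
328 294 [61 61 59] [-0.0473  0.0061 -0.0107]
328 296 [60 60 58] [-0.0483  0.006  -0.0104]
328 298 [60 59 57] [-0.0511  0.0059 -0.0109]
```

View pics/w2c.png

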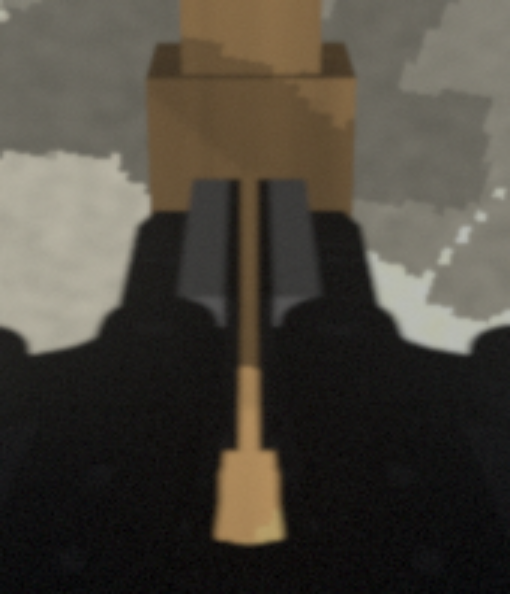

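The finger ends sit 41 mm behind the reported TCP, and the pad faces are centred in tool y and z. I will therefore aim the reported TCP at z = -0.027 m for the grasp. That puts the real tips about 16 mm above the table, and I go down in force-checked steps. The hub centre is 3 mm toward tool -z.

>>> {"api": "play_rows", "payload": {"plan": [[[0.3, -0.005, 0, -0.003, 0], [0.3, -0.005, 0, -0.003, 0], [0.3, -0.005, 0, -0.003, 0], [0.3, 0.02, 0, -0.003, 0], [0.3, 0.02, 0, -0.003, 0]]]}}

```text
clock: 3.5
position: [0.4527, -0.0877, -0.0093]
ee_rot: [0.699, -0.077, 0.706, 0.08]
contact_force: [-1.1, 0.7, -0.9]
width: 0.0595
```

>>> {"api": "play_rows", "payload": {"plan": [[[0.3, 0.01, 0, 0, 0], [0.3, 0.02, 0, 0, 0], [0.3, 0.02, 0, 0, 0], [0.3, 0.02, 0, 0, 0]]]}}

```text
clock: 3.9
position: [0.4525, -0.0877, -0.0295]
ee_rot: [0.699, -0.077, 0.706, 0.08]
contact_force: [0.3, 0.8, -0.2]
width: 0.0593
```

```bash
python3 - <<'E'
from h import *
goto([.4553,-.0885,-.027],np.radians(102.8))
im,d=manip.get_image('wrist');cv2.imwrite('pics/w3.png',im[:,:,::-1])
E
```

```text
pos [ 0.4525 -0.0877 -0.0295] toolx [-0.01   0.002 -1.   ] jaw yaw 102.8 | shift mm [-2.5 -1.4  2.6] turn -0.03690340414152615 q6 [-0.34  0.36  2.05 -0.    0.74 -2.13] t 3.9
```

View pics/w3.png

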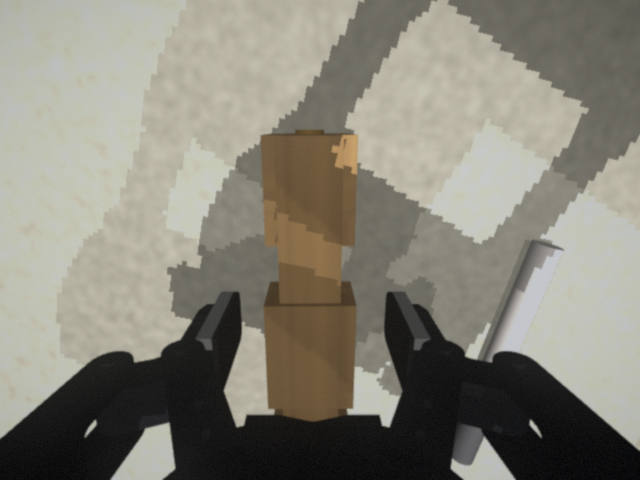

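The fingers now straddle the hub (columns 264-356, rows 303-408) with the beam centred between them and no contact force. I close here.

```bash
python3 - <<'E'
from h import *
s=manip.get_state();M=toolR(s)
w=wray([(265,305),(354,305),(269,408),(352,408)],.042,s);print(w.round(4),((w-s['position'])@M).round(4))
E
```

```text
[[ 0.4389 -0.1069  0.042 ]
 [ 0.4326 -0.0789  0.042 ]
 [ 0.4781 -0.0981  0.042 ]
 [ 0.4717 -0.0694  0.042 ]] [[-0.0711 -0.0153 -0.0184]
 [-0.071   0.0134 -0.0183]
 [-0.0715 -0.0154  0.0218]
 [-0.0714  0.014   0.0219]]
```

>>> {"api": "play_rows", "payload": {"plan": [[[1, -0.001, 0, 0.001, 0], [1, -0.001, 0, 0.001, 0], [1, -0.001, 0, 0.001, 0], [1, -0.001, 0, 0.001, 0], [1, -0.001, 0, 0.001, 0]]], "grip_force": 40}}

```text
clock: 4.45
position: [0.4546, -0.0878, -0.0276]
ee_rot: [0.7, -0.078, 0.705, 0.079]
contact_force: [-0.4, 0.2, 6.3]
width: 0.029
```

>>> {"api": "play_rows", "payload": {"plan": [[[1, -0.05, 0, 0, 0], [1, -0.1, 0, 0, 0], [1, -0.1, 0, 0, 0], [1, -0.1, 0, 0, 0]]]}}

```text
clock: 4.85
position: [0.4557, -0.0881, 0.0731]
ee_rot: [0.701, -0.078, 0.705, 0.079]
contact_force: [-0.4, 0.3, -2.2]
width: 0.0292
```

```bash
python3 - <<'E'
from h import *
goto([.4895,-.3575,.075],np.radians(106.2));s=manip.get_state();print(s['width'],s['contact_force'])
E
```

```text
pos [ 0.4557 -0.0881  0.0731] toolx [-0.006  0.001 -1.   ] jaw yaw 102.8 | shift mm [  -2.3 -270.2  -26.6] turn -3.4301055219352747 q6 [-0.34  0.22  1.92 -0.    1.01 -2.13] t 4.85
0.029246779565613744 [-0.41154305  0.31645618 -2.15962281]
```

>>> {"api": "play_rows", "payload": {"plan": [[[1, -0.03, -0.27, -0.027, 88], [1, -0.03, -0.27, -0.027, 88], [1, -0.03, -0.27, -0.027, 88], [1, -0.03, -0.27, -0.027, 88], [1, -0.03, -0.27, -0.027, 88], [1, -0.03, -0.27, -0.027, 88], [1, -0.03, -0.27, -0.027, 88], [1, -0.03, -0.27, -0.027, 88], [1, -0.03, -0.27, -0.027, 88], [1, -0.03, -0.27, -0.027, 88], [1, -0.03, -0.27, -0.027, 88]]]}}

```text
clock: 5.95
position: [0.4875, -0.356, 0.0994]
ee_rot: [0.555, 0.432, 0.563, -0.433]
contact_force: [0.8, 0.0, -1.5]
width: 0.0301
```

```bash
python3 - <<'E'
from h import *
goto([.4895,-.3575,.075],np.radians(106.2))
E
```

```text
pos [ 0.4875 -0.356   0.0994] toolx [-0.01   0.005 -1.   ] jaw yaw 14.6 | shift mm [24.4  1.8  2.2] turn 88.36254649822584 q6 [-0.74  0.39  1.58 -0.    1.18 -1.  ] t 5.95
```

>>> {"api": "play_rows", "payload": {"plan": [[[1, 0, 0.002, 0.002, 88.4], [1, 0, 0.002, 0.002, 88.4], [1, 0, 0.002, 0.002, 88.4], [1, 0, 0.002, 0.002, 88.4], [1, 0, 0.002, 0.002, 88.4], [1, 0, 0.002, 0.002, 88.4], [1, 0, 0.002, 0.002, 88.4], [1, 0, 0.002, 0.002, 88.4], [1, 0, 0.002, 0.002, 88.4], [1, 0, 0.002, 0.002, 88.4], [1, 0.01, 0.002, 0.002, 88.4], [1, 0.01, 0.002, 0.002, 88.4]]]}}

```text
clock: 7.15
position: [0.4875, -0.3553, 0.0854]
ee_rot: [-0.095, -0.695, -0.104, 0.705]
contact_force: [-0.5, 0.2, -1.7]
width: 0.0292
```

```bash
python3 - <<'E'
from h import *
goto([.4895,-.3575,.001],np.radians(106.2))
im,d=manip.get_image('wrist');cv2.imwrite('pics/w4.png',im[:,:,::-1])
im,d=manip.get_image('side');cv2.imwrite('pics/s4.png',cv2.resize(im[100:220,280:460],None,fx=4,fy=4)[:,:,::-1])
E
```

```text
pos [ 0.4875 -0.3553  0.0854] toolx [-0.016  0.01  -1.   ] jaw yaw -73.8 | shift mm [84.4  3.9 -2.3] turn -0.03817548724285302 q6 [-0.74  0.41  1.59 -0.    1.16  0.55] t 7.15
```

View pics/w4.png

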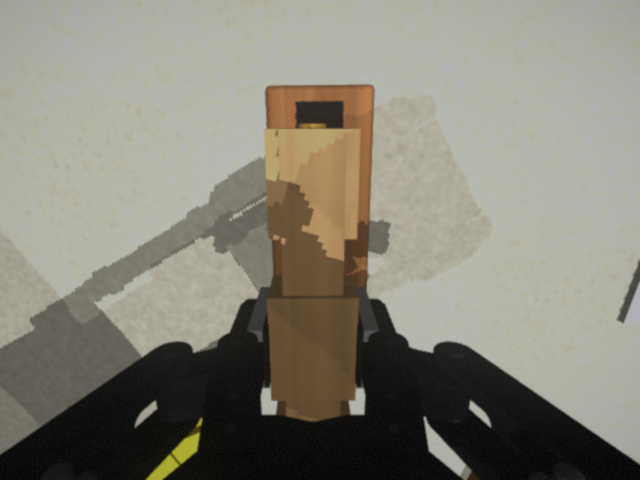

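View pics/s4.png

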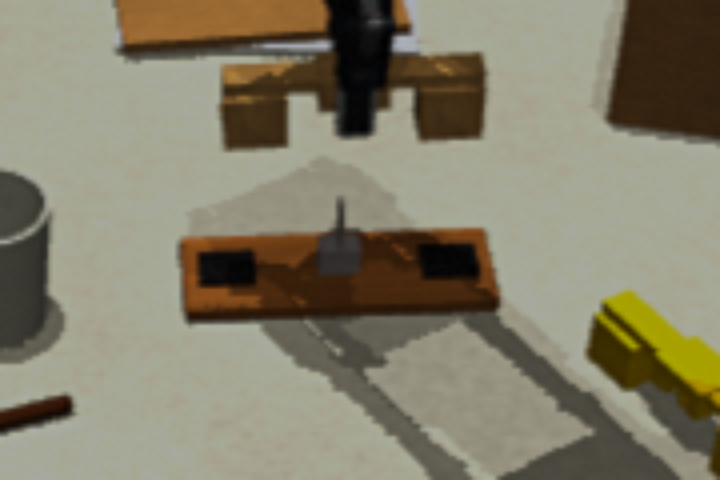

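The wrist view shows the beam held with the hub at rows 297-402 and the stand lying parallel beneath it. The side view shows the hub above the blade tip at (340,200) in the crop. I lower to just above the edge and look again.

>>> {"api": "play_rows", "payload": {"plan": [[[1, 0.03, 0.002, 0, 0], [1, 0.05, 0.002, 0, 0], [1, 0.07, 0.002, 0, 0], [1, 0.07, 0.002, 0, 0], [1, 0.07, 0.002, 0, 0]]]}}

```text
clock: 7.75
position: [0.4881, -0.3576, 0.017]
ee_rot: [-0.096, -0.695, -0.104, 0.705]
contact_force: [0.5, -0.1, -1.1]
width: 0.0292
```

```bash
python3 - <<'E'
from h import *
goto([.488,-.3575,.001],np.radians(106.2))
im,d=manip.get_image('side');cv2.imwrite('pics/s5.png',cv2.resize(im[120:200,310:420],None,fx=7,fy=7,interpolation=2)[:,:,::-1])
K,R,t=cam('side')
for p in [(.489,-.3575,.0585),(.4895,-.3575,.03)]:
    q=K@(R@np.array(p)+t);print('edge px',(q[:2]/q[2]-[310,120])*7)
E
```

```text
pos [ 0.4881 -0.3576  0.017 ] toolx [-0.014  0.009 -1.   ] jaw yaw -73.8 | shift mm [16.   0.1 -0.1] turn 0.0452340712502064 q6 [-0.74  0.47  1.67 -0.    1.01  0.54] t 7.75
edge px [388.33868728 217.16030108]
edge px [382.23319173 284.05617036]
```

View pics/s5.png

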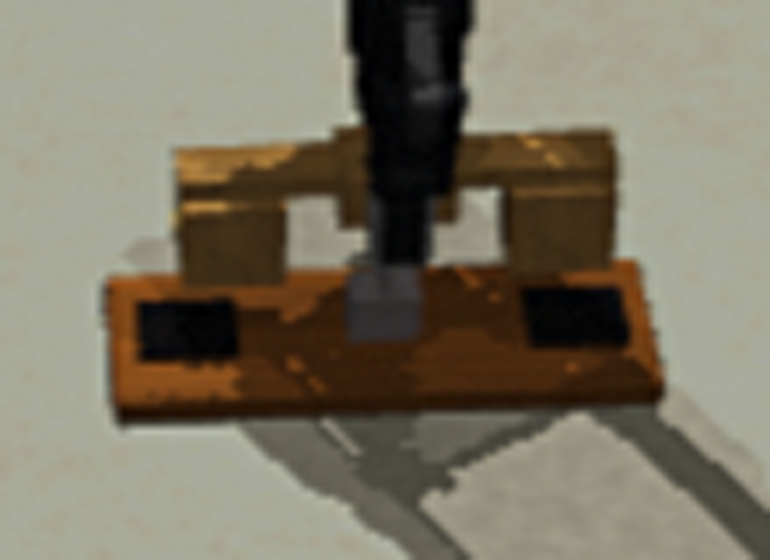

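```bash
python3 - <<'E'
from h import *
K,R,t=cam('side')
a=np.radians(16.2);X=np.array([np.cos(a),np.sin(a),0]);Y=np.array([-np.sin(a),np.cos(a),0])
print('cam',(-R.T@t).round(3))
for name,c in (('beam hung over edge, soles .043',np.array([.489,-.3575,.0436])),):
  for l in [(-.02,.015,.022),(.02,.015,.022),(-.073,.015,.0),(.073,.015,.0),(-.02,-.015,.042),(.02,-.015,.042),(-.020,.015,.042),(.02,.015,.042)]:
    p=c+X*l[0]+Y*l[1]+[0,0,l[2]];q=K@(R@p+t);print(l,((q[:2]/q[2]-[310,120])*7).round(0))
for x,y in ((-.095,.035),(.095,.035),(-.012,.008),(.012,.008),(-.095,-.035),(.095,-.035)):
    p=np.array([.489,-.3575,.012 if abs(x)>.05 else .03])+X*x+Y*y;q=K@(R@p+t);print('stand',x,y,((q[:2]/q[2]-[310,120])*7).round(0))
E
```

```text
cam [0.339 0.634 0.818]
(-0.02, 0.015, 0.022) [454. 226.]
(0.02, 0.015, 0.022) [334. 229.]
(-0.073, 0.015, 0.0) [606. 274.]
(0.073, 0.015, 0.0) [174. 286.]
(-0.02, -0.015, 0.042) [449. 123.]
(0.02, -0.015, 0.042) [329. 126.]
(-0.02, 0.015, 0.042) [458. 177.]
(0.02, 0.015, 0.042) [336. 180.]
stand -0.095 0.035 [669. 383.]
stand 0.095 0.035 [111. 398.]
stand -0.012 0.008 [421. 298.]
stand 0.012 0.008 [351. 300.]
stand -0.095 -0.035 [641. 255.]
stand 0.095 -0.035 [103. 270.]
```

Comparing with the projected outline, the stand matches, but the beam sits 6 px, about 2 mm, toward the stand's -x. I shift tool z by -2 mm and lower.

>>> {"api": "play_rows", "payload": {"plan": [[[1, 0, 0, -0.002, 0], [1, 0, 0, -0.002, 0], [1, 0.008, 0, -0.002, 0], [1, 0.014, 0, -0.002, 0], [1, 0.014, 0, -0.002, 0]]]}}

```text
clock: 8.3
position: [0.4896, -0.3566, 0.0026]
ee_rot: [-0.096, -0.695, -0.104, 0.705]
contact_force: [0.3, 1.0, -1.4]
width: 0.0295
```

```bash
python3 - <<'E'
from h import *
goto([.489,-.3575,.001],np.radians(106.2));print(manip.get_state()['contact_force'])
im,d=manip.get_image('side');cv2.imwrite('pics/s6.png',cv2.resize(im[120:200,310:420],None,fx=7,fy=7,interpolation=2)[:,:,::-1])
E
```

```text
pos [ 0.4896 -0.3566  0.0026] toolx [-0.015  0.009 -1.   ] jaw yaw -73.8 | shift mm [1.6 0.7 0.8] turn 0.040826855684002794 q6 [-0.74  0.49  1.69 -0.    0.98  0.55] t 8.3
[ 0.26699058  1.03106112 -1.35537762]
```

View pics/s6.png

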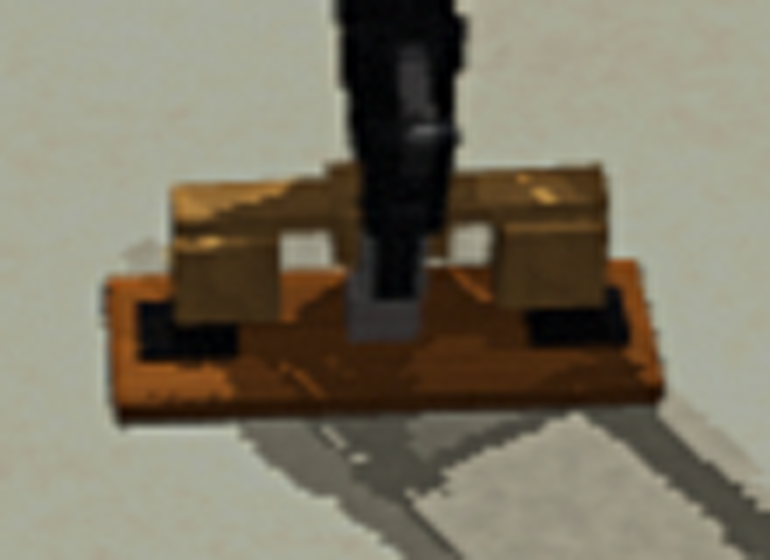

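The beam is centred to within about 1 mm (feet 175-604). I lower until it touches and release.

>>> {"api": "play_rows", "payload": {"plan": [[[1, 0.002, 0, 0, 0], [1, 0.002, 0, 0, 0], [0.5, 0.002, 0, 0, 0], [0.5, 0.002, 0, 0, 0], [0.3, 0.002, 0, 0, 0], [0.3, 0.002, 0, 0, 0]]]}}

```text
clock: 8.95
position: [0.49, -0.357, 0.0012]
ee_rot: [-0.096, -0.696, -0.103, 0.704]
contact_force: [-0.1, 0.5, -0.8]
width: 0.0598
```

>>> {"api": "play_rows", "payload": {"plan": [[[0.3, 0.001, 0, 0, 0], [0.3, 0.001, 0, 0, 0], [0.3, 0.001, 0, 0, 0], [0.3, 0.001, 0, 0, 0], [0.3, 0.001, 0, 0, 0], [0.3, 0.001, 0, 0, 0], [0.3, 0.001, 0, 0, 0], [0.3, 0.001, 0, 0, 0], [0.3, 0.001, 0, 0, 0], [0.3, 0.001, 0, 0, 0]]]}}

```text
clock: 9.95
position: [0.49, -0.357, 0.0002]
ee_rot: [-0.096, -0.696, -0.103, 0.704]
contact_force: [0.1, -0.1, 0.6]
width: 0.0597
```

```bash
python3 - <<'E'
from h import *
goto([.489,-.3575,.001],np.radians(106.2));print(manip.get_state()['contact_force'])
im,d=manip.get_image('side');cv2.imwrite('pics/s7.png',cv2.resize(im[120:200,310:420],None,fx=7,fy=7,interpolation=2)[:,:,::-1])
E
```

```text
pos [ 4.90e-01 -3.57e-01  2.00e-04] toolx [-0.014  0.008 -1.   ] jaw yaw -73.8 | shift mm [-0.8  0.2  1.1] turn 0.04150297742319253 q6 [-0.74  0.49  1.69 -0.    0.98  0.55] t 9.95
[ 0.08305647 -0.07534826  0.5588108 ]
```

View pics/s7.png

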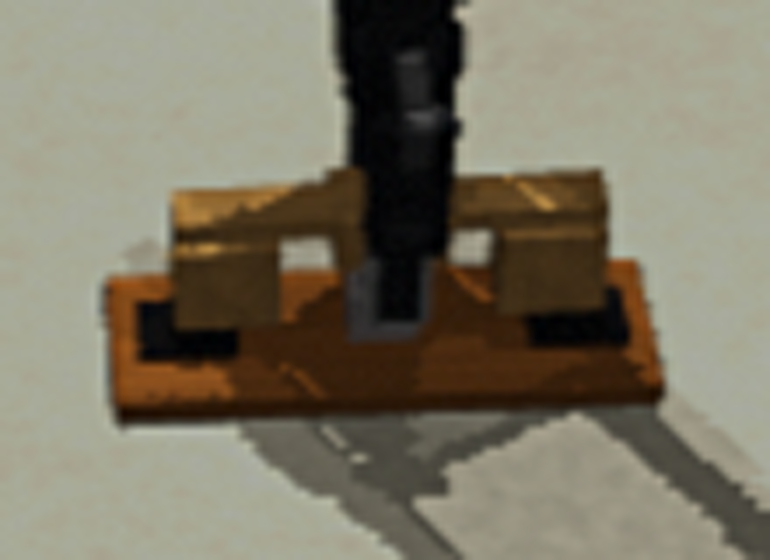

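The beam looks level: feet soles at rows 327 and 312 against an expected 12 px perspective difference, where a tip would give about 60 px. So it is the true one. I lift clear and confirm.

>>> {"api": "play_rows", "payload": {"plan": [[[0.3, -0.02, 0, 0, 0], [0.3, -0.05, 0, 0, 0], [0.3, -0.1, 0, 0, 0], [0.3, -0.13, 0, 0, 0], [0.3, -0.13, 0, 0, 0]]]}}

```text
clock: 10.5
position: [0.4946, -0.3606, 0.1358]
ee_rot: [-0.099, -0.698, -0.1, 0.702]
contact_force: [0.5, 0.3, 0.3]
width: 0.0599
```

```bash
python3 - <<'E'
from h import *
goto([.475,.1115,.07],np.radians(84))
im,d=manip.get_image('side');cv2.imwrite('pics/s8.png',cv2.resize(im[120:200,310:420],None,fx=7,fy=7,interpolation=2)[:,:,::-1])
E
```

```text
pos [ 0.4946 -0.3606  0.1358] toolx [-0.006  0.001 -1.   ] jaw yaw -73.8 | shift mm [  66.3 -458.6 -113.6] turn 22.245135896340884 q6 [-0.74  0.37  1.51 -0.    1.26  0.55] t 10.5
```

View pics/s8.png

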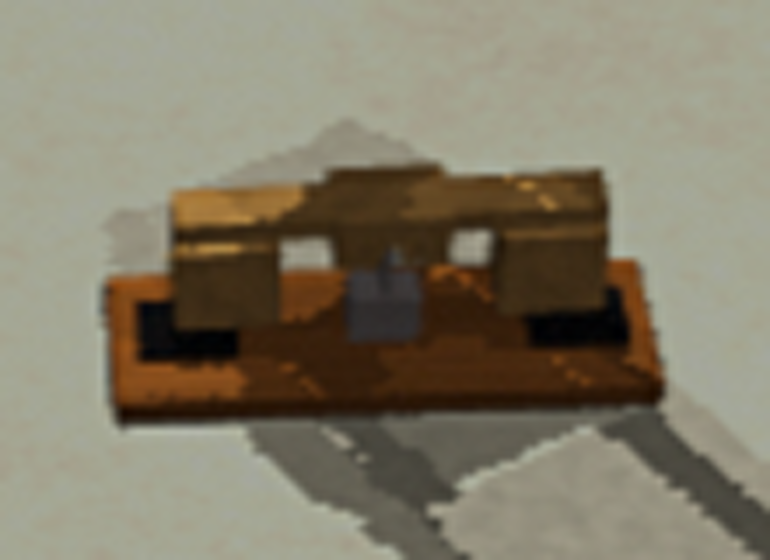

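The beam hangs by its notch, level and unchanged after the gripper left, with the blade visible at (390,255). The other two go to the tray. Next is the beam at world (0.475, 0.111).

>>> {"api": "play_rows", "payload": {"plan": [[[0.3, 0.03, -0.459, -0.114, 22], [0.3, 0.03, -0.459, -0.114, 22], [0.3, 0.03, -0.459, -0.114, 22], [0.3, 0.03, -0.459, -0.114, 22], [0.3, 0.03, -0.459, -0.114, 22], [0.3, 0.03, -0.459, -0.114, 22], [0.3, 0.03, -0.459, -0.114, 22], [0.3, 0.03, -0.459, -0.114, 22], [0.3, 0.03, -0.459, -0.114, 22], [0.3, 0.03, -0.459, -0.114, 22], [0.3, 0.03, -0.459, -0.114, 22], [0.3, 0.06, -0.459, -0.114, 22]]]}}

```text
clock: 11.75
position: [0.4763, 0.1141, 0.0766]
ee_rot: [0.036, -0.705, 0.033, 0.707]
contact_force: [1.6, -0.5, -0.0]
width: 0.0598
```

```bash
cat >> h.py <<'E'
def wbeam(name):
    s=manip.get_state();im,d=manip.get_image('wrist');cv2.imwrite(name,im[:,:,::-1])
    p=manip.camera_params('wrist');K=p['intrinsics'];v,u=np.mgrid[:480,:640]
    C=np.stack([(u-K[0,2])/K[0,0]*d,(v-K[1,2])/K[1,1]*d,d,np.ones_like(d)],-1)
    Tl=C@p['mount'].T;W=Tl[...,:3]@toolR(s).T+s['position']
    hsv=cv2.cvtColor(im,cv2.COLOR_RGB2HSV);m=cv2.inRange(hsv,(8,80,30),(26,255,255))>0
    m&=(W[...,2]>.035)&(W[...,2]<.05)&(d>0)
    n,l,st,c=cv2.connectedComponentsWithStats(m.astype(np.uint8))
    for i in range(1,n):
        if st[i,4]<500: continue
        q=W[l==i];r=cv2.minAreaRect(q[:,:2].astype(np.float32)*1000);b=cv2.boxPoints(r)
        L=max([b[1]-b[0],b[2]-b[1]],key=np.linalg.norm)
        print('blob',c[i].round(),st[i,4],'c',np.round(r[0],1),np.round(r[1],1),'yaw',np.degrees(np.arctan(L[1]/L[0])).round(1))
E
python3 - <<'E'
from h import *
goto([.475,.1115,-.027],np.radians(84));wbeam('pics/w9.png')
E
```

```text
pos [0.4763 0.1141 0.0766] toolx [-0.003  0.004 -1.   ] jaw yaw -95.6 | shift mm [103.6   3.1   0.6] turn 0.3795110150091432 q6 [0.09 0.25 1.86 0.01 1.03 1.76] t 11.75
blob [527.  42.] 3711 c [581.9  -9.6] [48.3 20.2] yaw 17.4
blob [317. 236.] 8308 c [476.4 111.6] [ 29.6 144.8] yaw -5.4
```

View pics/w9.png

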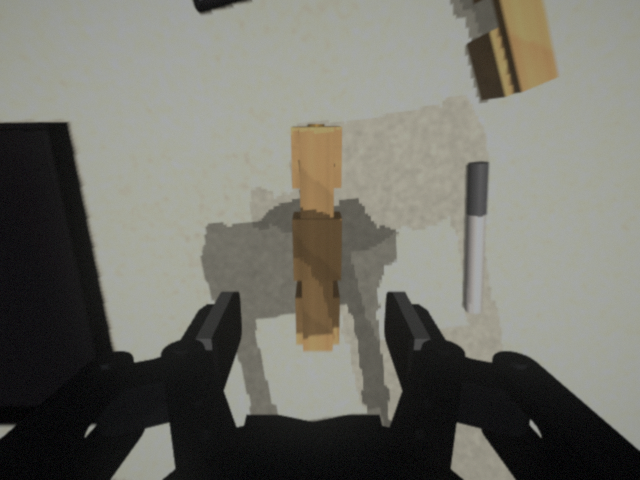

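The wrist view shows the beam centred at (317,236), giving (0.4764, 0.1116), yaw -5.4° and size 145 x 30 mm. That agrees with the top view. I descend and grip.

>>> {"api": "play_rows", "payload": {"plan": [[[0.3, 0.04, 0.0025, 0, 0], [0.3, 0.08, 0.0025, 0, 0], [0.3, 0.104, 0.0025, 0, 0], [0.3, 0.104, 0.0025, 0, 0], [0.3, 0.104, 0.0025, 0, 0], [1, 0.104, 0.0025, 0, 0], [1, 0.104, 0.0025, 0, 0], [1, 0.104, 0.0025, 0, 0], [1, 0.104, 0.0025, 0, 0], [1, 0.104, 0.0025, 0, 0]]], "grip_force": 40}}

```text
clock: 12.8
position: [0.4703, 0.1107, -0.0317]
ee_rot: [0.036, -0.702, 0.034, 0.711]
contact_force: [-0.2, -0.1, 6.8]
width: 0.0297
```

>>> {"api": "play_rows", "payload": {"plan": [[[1, -0.05, 0, 0, 0], [1, -0.1, 0, 0, 0], [1, -0.1, 0, 0, 0]]]}}

```text
clock: 13.1
position: [0.477, 0.111, 0.0745]
ee_rot: [-0.036, 0.707, -0.033, -0.706]
contact_force: [1.4, -0.7, -0.4]
width: 0.0295
```

```bash
python3 - <<'E'
from h import *
goto([.4629,.4026,-.018],np.radians(84.9));print(manip.get_state()['contact_force'])
E
```

```text
pos [0.477  0.111  0.0745] toolx [ 0.002  0.004 -1.   ] jaw yaw -95.7 | shift mm [  93.7 -288.4   42.9] turn -0.557899043924948 q6 [0.08 0.25 1.87 0.   1.02 1.75] t 13.1
[ 1.40519633 -0.69341643 -0.38462743]
```

>>> {"api": "play_rows", "payload": {"plan": [[[1, -0.02, -0.288, 0.046, -0.6], [1, -0.02, -0.288, 0.046, -0.6], [1, -0.02, -0.288, 0.046, -0.6], [1, -0.02, -0.288, 0.046, -0.6], [1, -0.02, -0.288, 0.046, -0.6], [1, -0.02, -0.288, 0.046, -0.6], [1, -0.02, -0.288, 0.046, -0.6], [1, -0.02, -0.288, 0.046, -0.6], [1, -0.0, -0.288, 0.046, -0.6], [1, 0.03, -0.288, 0.046, -0.6], [1, 0.06, -0.288, 0.046, -0.6], [1, 0.06, -0.288, 0.046, -0.6]]]}}

```text
clock: 14.3
position: [0.4561, 0.3979, 0.0114]
ee_rot: [0.031, -0.704, 0.033, 0.709]
contact_force: [-0.5, 0.3, -1.0]
width: 0.0298
```

```bash
python3 - <<'E'
from h import *
goto([.459,.4026,-.027],np.radians(84.9));s=manip.get_state();print(s['contact_force'],s['width'])
im,d=manip.get_image('top');cv2.imwrite('pics/t10.png',cv2.resize(im[200:380,60:260],None,fx=4,fy=3.3)[:,:,::-1])
E
```

```text
pos [0.4561 0.3979 0.0114] toolx [-0.007 -0.003 -1.   ] jaw yaw -95.2 | shift mm [38.4 -5.1 -2.8] turn -0.0532564319348694 q6 [0.6  0.48 1.69 0.   0.99 2.26] t 14.3
[-0.47662805  0.30826567 -1.034514  ] 0.029840840358831458
```

View pics/t10.png

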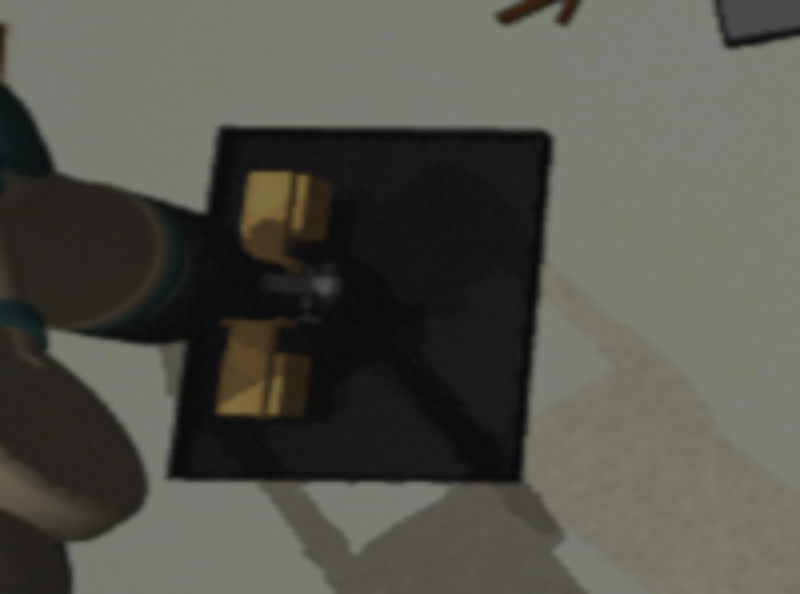

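The beam is over the left half of the tray, at (215-330, 170-415) in the crop, and parallel to the tray wall. I lower and release.

>>> {"api": "play_rows", "payload": {"plan": [[[1, 0.02, -0.002, 0, 0], [1, 0.034, -0.002, 0, 0], [1, 0.037, -0.002, 0, 0], [1, 0.037, -0.002, 0, 0], [0.5, 0.037, -0.002, 0, 0], [0.5, 0.037, -0.002, 0, 0], [0.5, 0.037, -0.002, 0, 0], [0.5, 0.02, -0.002, 0, 0], [0.5, -0.03, -0.002, 0, 0], [0.5, -0.08, -0.002, 0, 0], [0.5, -0.12, -0.002, 0, 0], [0.3, -0.12, -0.002, 0, 0]]]}}

```text
clock: 15.55
position: [0.4623, 0.4042, 0.1413]
ee_rot: [-0.035, 0.709, -0.029, -0.703]
contact_force: [0.9, 0.3, 0.4]
width: 0.0556
```

```bash
python3 - <<'E'
from h import *
goto([.6275,.004,.08],np.radians(-73.3));print(manip.get_state()['contact_force'])
E
```

```text
pos [0.4623 0.4042 0.1413] toolx [ 0.009  0.008 -1.   ] jaw yaw -95.1 | shift mm [  59.3  384.4 -199.9] turn -21.833209952748106 q6 [0.6  0.36 1.52 0.   1.25 2.26] t 15.55
[0.8731195  0.28176688 0.44237078]
```

>>> {"api": "play_rows", "payload": {"plan": [[[0.3, 0.0, 0.384, -0.2, -21.8], [0.3, 0.0, 0.384, -0.2, -21.8], [0.3, 0.0, 0.384, -0.2, -21.8], [0.3, 0.0, 0.384, -0.2, -21.8], [0.3, 0.0, 0.384, -0.2, -21.8], [0.3, 0.0, 0.384, -0.2, -21.8], [0.3, 0.0, 0.384, -0.2, -21.8], [0.3, 0.0, 0.384, -0.2, -21.8], [0.3, 0.0, 0.384, -0.2, -21.8], [0.3, 0.03, 0.384, -0.2, -21.8], [0.3, 0.06, 0.384, -0.2, -21.8], [0.3, 0.06, 0.384, -0.2, -21.8]]]}}

```text
clock: 16.75
position: [0.6237, 0.0043, 0.0748]
ee_rot: [0.099, 0.7, 0.106, -0.7]
contact_force: [-0.8, -0.5, -1.0]
width: 0.0599
```

```bash
python3 - <<'E'
from h import *
goto([.6275,.004,-.027],np.radians(-73.3));wbeam('pics/w11.png')
im,d=manip.get_image('top');np.savez('t11.npz',im=im,d=d);cv2.imwrite('pics/t11.png',im[:,:,::-1])
E
```

```text
pos [0.6237 0.0043 0.0748] toolx [-0.001  0.009 -1.   ] jaw yaw -73.4 | shift mm [101.8   2.3  -3.4] turn -0.08680971771461543 q6 [-0.11  0.43  1.57  0.01  1.14  1.17] t 16.75
blob [316. 231.] 8647 c [628.4   3.5] [146.   29.7] yaw 17.4
```

View pics/w11.png

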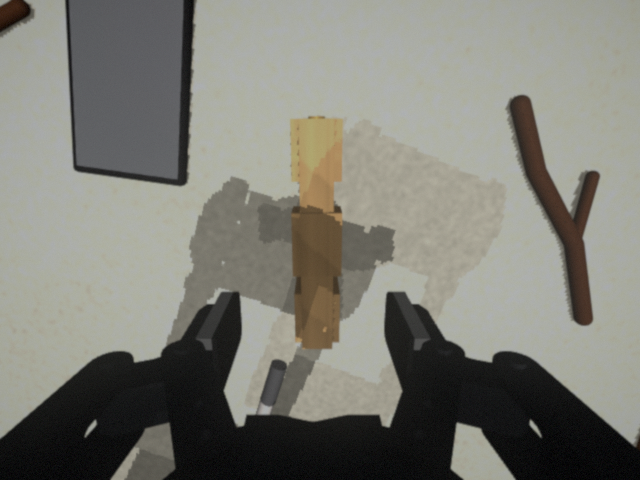

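View pics/t11.png

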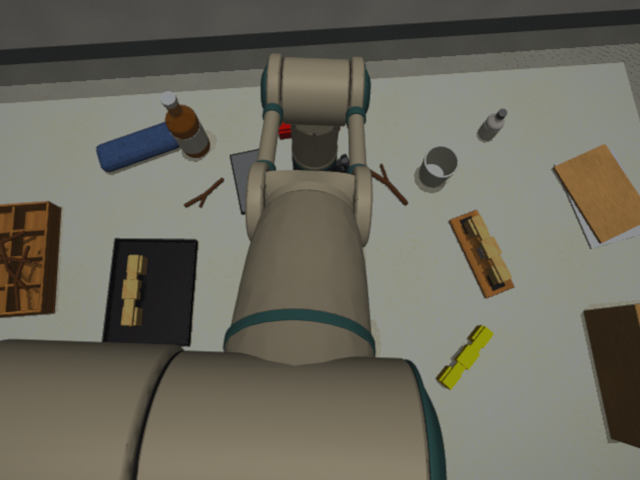

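The first false beam stands in the tray at about (132,290), and the true beam is still on the stand at (485,250). The third beam is centred under the gripper at (316,231), giving (0.6284, 0.0035) and yaw 17.4°.

>>> {"api": "play_rows", "payload": {"plan": [[[0.3, 0.04, 0.002, -0.004, -0.8], [0.3, 0.07, 0.002, -0.004, -0.8], [0.3, 0.095, 0.002, -0.004, -0.8], [0.3, 0.095, 0.002, -0.004, -0.8], [0.3, 0.095, 0.002, -0.004, -0.8]]]}}

```text
clock: 17.35
position: [0.6337, 0.0048, -0.0143]
ee_rot: [0.105, 0.703, 0.11, -0.695]
contact_force: [0.8, -0.4, 0.3]
width: 0.0596
```

```bash
python3 - <<'E'
from h import *
goto([.6284,.0035,-.028],np.radians(-72.6))
E
```

```text
pos [ 0.6337  0.0048 -0.0143] toolx [ 0.01   0.008 -1.   ] jaw yaw -72.5 | shift mm [13.7 -0.3  5.6] turn 0.1162612332188786 q6 [-0.11  0.53  1.66  0.01  0.94  1.15] t 17.35
```

>>> {"api": "play_rows", "payload": {"plan": [[[0.3, 0.013, 0, 0.005, 0], [0.3, 0.013, 0, 0.005, 0], [0.3, 0.013, 0, 0.005, 0], [1, 0.013, 0, 0.005, 0], [1, 0.013, 0, 0.005, 0], [1, 0.013, 0, 0.005, 0], [1, 0.013, 0, 0.005, 0], [1, 0.013, 0, 0.005, 0]]], "grip_force": 40}}

```text
clock: 18.15
position: [0.6299, 0.0034, -0.0262]
ee_rot: [0.105, 0.703, 0.11, -0.694]
contact_force: [-0.0, 0.8, 5.1]
width: 0.0296
```

>>> {"api": "play_rows", "payload": {"plan": [[[1, -0.05, 0, 0, 0], [1, -0.1, 0, 0, 0], [1, -0.13, 0, 0, 0], [1, -0.13, 0, 0, 0]]]}}

```text
clock: 18.55
position: [0.6322, 0.0019, 0.1093]
ee_rot: [0.106, 0.707, 0.109, -0.691]
contact_force: [0.5, 0.4, -0.8]
width: 0.0293
```

```bash
python3 - <<'E'
from h import *
goto([.4561,.327,-.018],np.radians(-95.1));s=manip.get_state();print(s['contact_force'],s['width'])
f=np.load('t11.npz');P=pts('top',f['d']);hsv=cv2.cvtColor(f['im'],cv2.COLOR_RGB2HSV)
m=cv2.inRange(hsv,(8,80,40),(26,200,255))>0;m[:,:115]=0;m[:,160:]=0;m[:250]=0;m[330:]=0
q=P[m];print(np.percentile(q[:,2],[10,50,90]).round(3));k=q[(q[:,2]>.042)&(q[:,2]<.052)]
r=cv2.minAreaRect(k[:,:2].astype(np.float32)*1000);print(r)
E
```

```text
pos [0.6322 0.0019 0.1093] toolx [ 0.022  0.007 -1.   ] jaw yaw -72.5 | shift mm [ 125.6 -363.    73.1] turn 22.61547935808599 q6 [-0.11  0.4   1.53  0.01  1.19  1.15] t 18.55
[ 0.50302682  0.43947647 -0.78727079] 0.02930375546403907
[0.011 0.043 0.047]
((463.4216003417969, 401.5733642578125), (31.704273223876953, 144.7505645751953), 86.80245971679688)
```

The first tray beam measures (0.463, 0.402), standing upright. I carry the second to (0.456, 0.326).

>>> {"api": "play_rows", "payload": {"plan": [[[1, 0.0, -0.364, 0.073, 22.6], [1, 0.0, -0.364, 0.073, 22.6], [1, 0.0, -0.364, 0.073, 22.6], [1, 0.0, -0.364, 0.073, 22.6], [1, 0.0, -0.364, 0.073, 22.6], [1, 0.0, -0.364, 0.073, 22.6], [1, 0.0, -0.364, 0.073, 22.6], [1, 0.0, -0.364, 0.073, 22.6], [1, 0.0, -0.364, 0.073, 22.6], [1, 0.04, -0.364, 0.073, 22.6], [1, 0.08, -0.364, 0.073, 22.6], [1, 0.08, -0.364, 0.073, 22.6]]]}}

```text
clock: 19.75
position: [0.4502, 0.3238, 0.0219]
ee_rot: [-0.032, 0.71, -0.032, -0.703]
contact_force: [-0.5, -1.2, -1.5]
width: 0.0295
```

```bash
python3 - <<'E'
from h import *
goto([.4561,.325,-.0217],np.radians(-95.1));s=manip.get_state();print(s['contact_force'],s['width'])
im,d=manip.get_image('top');cv2.imwrite('pics/t12.png',cv2.resize(im[200:380,60:260],None,fx=4,fy=3.3)[:,:,::-1])
E
```

```text
pos [0.4502 0.3238 0.0219] toolx [ 0.01 -0.   -1.  ] jaw yaw -95.1 | shift mm [43.6 -1.7 -5.4] turn -0.01878429483996058 q6 [ 0.5   0.39  1.8  -0.01  0.93  2.17] t 19.75
[-0.54483604 -1.15159845 -1.49035628] 0.029501869684016344
```

View pics/t12.png

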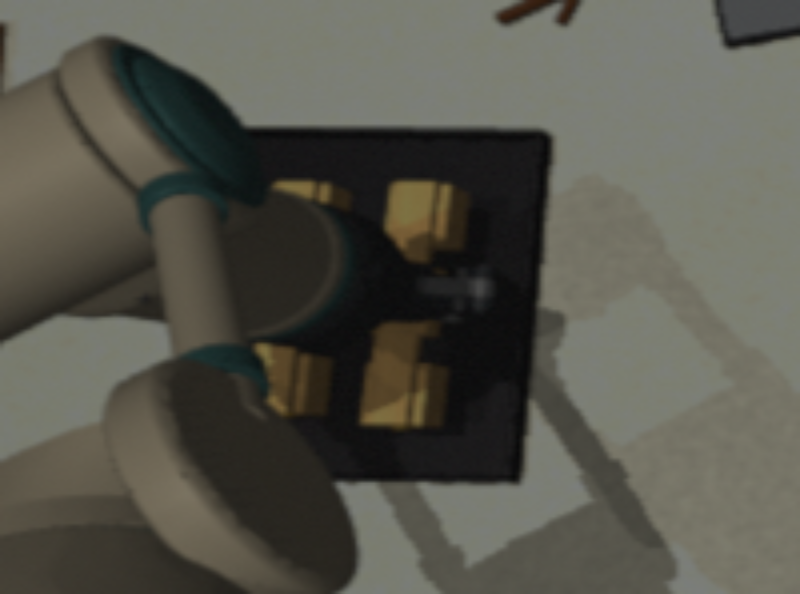

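The beam hangs over the right half of the tray, parallel to the first and well clear of it. I lower and release.

>>> {"api": "play_rows", "payload": {"plan": [[[1, 0.02, 0, -0.004, 0], [1, 0.036, 0, -0.004, 0], [1, 0.042, 0, -0.004, 0], [1, 0.043, 0, -0.004, 0], [1, 0.043, 0, -0.004, 0], [0.5, 0.043, 0, -0.004, 0], [0.5, 0.043, 0, -0.004, 0], [0.5, 0.043, 0, -0.004, 0], [0.5, 0.02, 0, -0.004, 0], [0.5, -0.03, 0, -0.004, 0], [0.5, -0.08, 0, -0.004, 0], [0.5, -0.12, 0, -0.004, 0]]]}}

```text
clock: 21.0
position: [0.4551, 0.3249, 0.1479]
ee_rot: [-0.033, 0.713, -0.03, -0.7]
contact_force: [1.1, 0.2, -0.3]
width: 0.0427
```

```bash
python3 - <<'E'
from h import *
goto([.30,.10,.25]);print(manip.get_state()['contact_force'])
E
```

```text
pos [0.4551 0.3249 0.1479] toolx [ 0.018  0.004 -1.   ] jaw yaw -95.1 | shift mm [-105.7  237.3  132.7] turn None q6 [ 0.5   0.27  1.63 -0.01  1.22  2.16] t 21.0
[ 1.07561853  0.18690363 -0.32130267]
```

Clear of the tray. I back the arm away and check everything.

>>> {"api": "play_rows", "payload": {"plan": [[[0.5, -0.1, 0.1, 0.12, 0], [0.5, -0.1, 0.17, 0.12, 0], [0.5, -0.1, 0.237, 0.12, 0], [0.5, -0.1, 0.237, 0.12, 0], [0.5, -0.1, 0.237, 0.12, 0], [0.5, -0.1, 0.237, 0.12, 0], [0.5, -0.1, 0.237, 0.12, 0], [0.5, -0.1, 0.237, 0.12, 0]]]}}

```text
clock: 21.8
position: [0.3129, 0.0989, 0.2452]
ee_rot: [-0.034, 0.713, -0.03, -0.699]
contact_force: [0.8, -0.2, -0.4]
width: 0.0427
```

```bash
python3 - <<'E'
from h import *
s=manip.get_state();print(s['clock'],s['position'].round(3))
f0=np.load('top0.npz')['im']
im,d=manip.get_image('top');cv2.imwrite('pics/t13.png',im[:,:,::-1])
i2,d2=manip.get_image('side');cv2.imwrite('pics/s13.png',i2[:,:,::-1]);cv2.imwrite('pics/s13c.png',cv2.resize(i2[120:200,310:420],None,fx=7,fy=7,interpolation=2)[:,:,::-1])
P=pts('top',d);hsv=cv2.cvtColor(im,cv2.COLOR_RGB2HSV);m=cv2.inRange(hsv,(8,80,40),(26,200,255))>0
c=np.array([.4595,.3648]);a=np.radians(-5)
near=np.linalg.norm(P[...,:2]-c,axis=-1)<.13
k=m&near&(P[...,2]>.040)&(P[...,2]<.056)
n,l,st,_=cv2.connectedComponentsWithStats(k.astype(np.uint8))
for i in range(1,n):
    if st[i,4]<150: continue
    q=P[l==i];r=cv2.minAreaRect(q[:,:2].astype(np.float32)*1000);dd=np.array(r[0])/1000-c
    A=np.c_[q[:,:2],np.ones(len(q))];co=np.linalg.lstsq(A,q[:,2],rcond=None)[0]
    print('tray beam',np.round(r[0],1),np.round(r[1],1),'tray xy',np.round([dd[0]*np.cos(a)+dd[1]*np.sin(a),-dd[0]*np.sin(a)+dd[1]*np.cos(a)],3),'z',np.median(q[:,2]).round(4),'slope',co[:2].round(3))
k=(np.linalg.norm(P[...,:2]-[.489,-.3575],axis=-1)<.1)&(P[...,2]>.055)&m
q=P[k];A=np.c_[q[:,:2],np.ones(len(q))];co=np.linalg.lstsq(A,q[:,2],rcond=None)[0]
r=cv2.minAreaRect(q[:,:2].astype(np.float32)*1000);print('hung',np.round(r[0],1),np.round(r[1],1),np.median(q[:,2]).round(4),'slope',co[:2].round(3))
E
```

```text
21.8 [0.313 0.099 0.245]
tray beam [463.4 400.9] [ 32.  144.6] tray xy [0.001 0.036] z 0.0448 slope [-0.001  0.007]
tray beam [457.5 326.1] [ 32.3 144.8] tray xy [ 0.001 -0.039] z 0.0447 slope [-0.001  0.014]
hung [ 489.8 -356.6] [145.7  32.7] 0.0678 slope [ 0.047 -0.211]
```

View pics/t13.png

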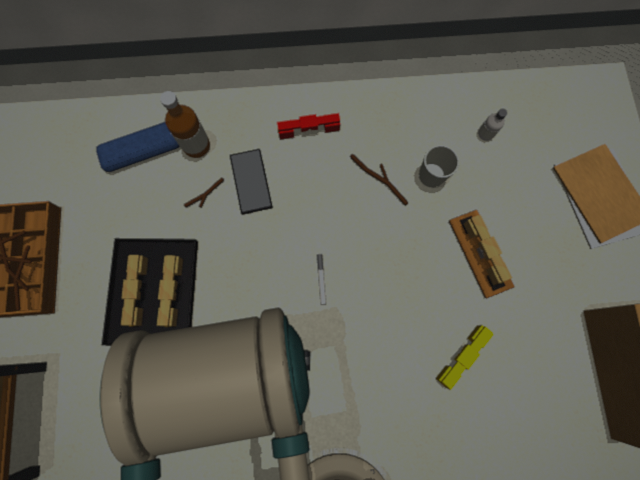

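View pics/s13.png

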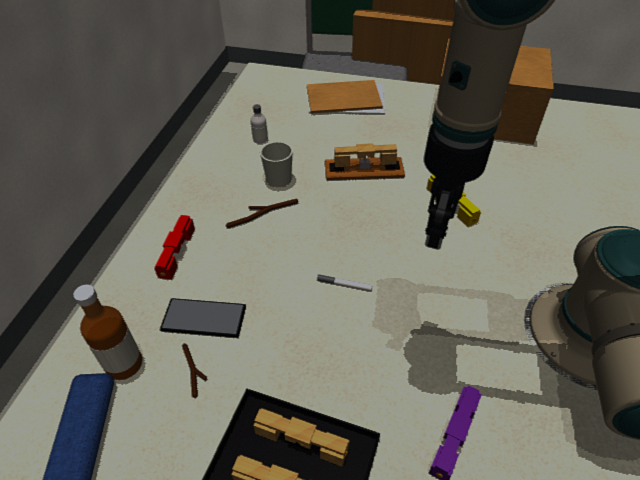

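View pics/s13c.png

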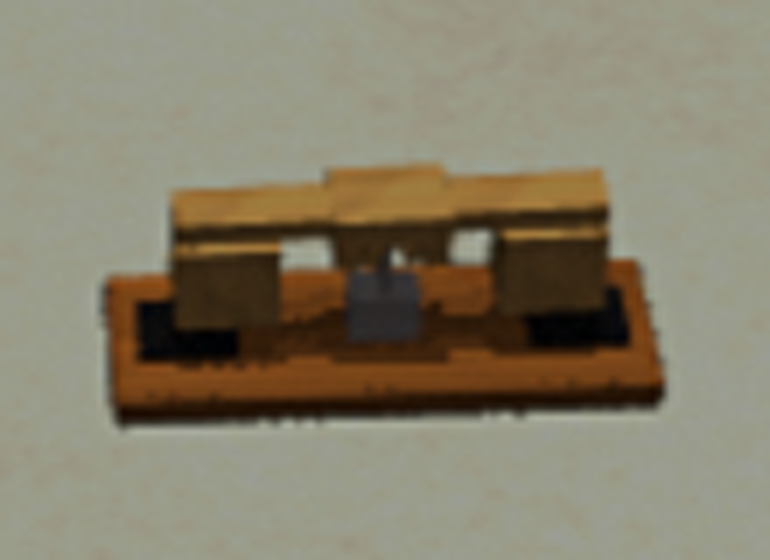

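Both tray beams stand flat at tray (0.001, 0.036) and (0.001, -0.039). The hung beam's plane fit took in side-face points, so I recheck its level with top-face points only, and compare the bystanders with the start.

```bash
python3 - <<'E'
from h import *
im,d=manip.get_image('top');P=pts('top',d);hsv=cv2.cvtColor(im,cv2.COLOR_RGB2HSV);m=cv2.inRange(hsv,(8,80,40),(26,200,255))>0
a=np.radians(16.2)
k=(np.linalg.norm(P[...,:2]-[.489,-.3575],axis=-1)<.1)&(P[...,2]>.05)&m
q=P[k];e=q[:,:2]-[.4893,-.357];X=e@[np.cos(a),np.sin(a)];Y=e@[-np.sin(a),np.cos(a)]
t=(abs(Y)<.008)&(q[:,2]>.06);print(t.sum())
co=np.linalg.lstsq(np.c_[X[t],Y[t],np.ones(t.sum())],q[t,2],rcond=None)[0];print('slope along, across, top z',co.round(4))
for lo,hi in((-.07,-.04),(-.02,.02),(.04,.07)):
    s=t&(X>lo)&(X<hi);print(lo,np.median(q[s,2]).round(4))
f0=np.load('top0.npz')['im'];df=cv2.absdiff(im,f0).max(2)
for n,(u,v) in dict(cup=(438,167),phone=(251,181),marker=(322,279),twigl=(380,180),twigs=(204,193)).items():
    g=cv2.cvtColor(f0,7);g1=cv2.cvtColor(im,7)
    T=g[v-20:v+20,u-20:u+20];r=cv2.matchTemplate(g1[v-35:v+35,u-35:u+35],T,cv2.TM_CCOEFF_NORMED);print(n,cv2.minMaxLoc(r)[1],np.array(cv2.minMaxLoc(r)[3])-15)
E
```

```text
527
slope along, across, top z [-0.019  -0.0143  0.0683]
-0.07 0.0688
-0.02 0.0698
0.04 0.0666
cup 0.9997193217277527 [0 0]
phone 0.9993768334388733 [0 0]
marker 0.9984590411186218 [0 0]
twigl 0.9997521042823792 [0 0]
twigs 0.9996991157531738 [0 0]
```

```bash
python3 -c "
from rig import manip
print(manip.get_state()['clock']);print(manip.sign_off())"
```

```text
21.95
the job is handed in; nothing more can be done
None
```

I handed the job in at about 22 s, with one beam left hanging level on the knife edge and the other two standing in the black tray. The first beam I tried, the one nearest the stand, stayed level when released. I took it as the true one and put the other two straight in the tray without trying them, because the task says only one is true.

**Last checks**
- **Hanging beam:** it tilts about 0.02 rad along its length, its hub top is 70 mm up as expected, and its centre is within about 1–2 mm of the middle of the edge. The side view looked the same about 11 s after release.
- **Tray beams:** both stand flat, at tray (0.001, 0.036) and (0.001, −0.039) m, with slopes up to about 0.014.
- **Other things on the table:** the cup, phone, marker and both twigs show no shift in the top picture. The arm is clear of everything.

**What failed or disagreed**
- **First grasp missed:** the fingers shut above the beam without shifting it noticeably. The real finger ends lie about 41 mm behind the reported TCP, so I corrected all later heights by that amount.
- **First level fit was wrong:** the plane fit on the hanging beam gave a cross slope of −0.21 because it took in side-face points. Using only top-face points it was −0.014.

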